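# Lock the keyhole tube rack onto the bench mixer

### The job

Mount the blue tube rack on the bench mixer: set its base plate down over the two screw heads on the mixer's black adapter, then slide the rack along away from the mixer's control panel until it is fully home under the heads and the sprung catch pops up into its hole, and let go. The screws may stand a centimetre or so nearer or farther than expected, so feel for them gently and never force the rack against the mixer; leave everything else on the bench where it is.

Things in the scene. Friction and masses are not known exactly. Their poses are not given: they have to be found in the camera images.
- rack: Blue tube rack to mount, 0.34 to 0.5 kg, flat on the bench at first. Aluminium base plate 4 mm thick, x -70 to +66 mm, y -58 to +58 mm, with two keyholes and, centred at x = -56 mm, y = 0, a 15 mm square hole for the catch. Origin: underside of the plate; when home, the middle between the screw shanks lies at the origin. x along the slots, z up. Four red tube caps reach 62 mm.
- grip (a point): Middle of the rack's solid blue block, 34 mm above the plate's underside, axes as the rack's. The block is 90 mm (x) by 34 mm (y), from 4 to 48 mm above the underside: grip it across y.
- keyhole (a point): Centre of the round part (17 mm across) of one keyhole, at the plate's underside: x = +16, y = +42 mm from the rack's origin. A slot 9 mm wide runs from it to -x and ends at x = -3 mm, where the shank stops it. The other keyhole is the same at y = -42 mm.
- mixer: Bench mixer, fixed: white housing 240 x 200 x 66 mm (x -135 to +105), black control panel along the -x edge of its top; x points away from it, z up; origin on the bench. On top a black adapter 170 (x) x 130 x 6 mm with two screws and a catch, clamped anywhere within 15 mm either way of the middle along x (not measured), on rubber: it gives 1 mm per 6 N down, per 10 N along x. Never press rack on mixer with over 20 N.
- seat (a point): Point of the mixer at the adapter's top face, 72 mm above the bench, axes as the mixer's: the middle between the screws if the adapter were mid-range. The true middle is off by up to 15 mm along x (unmeasured), not in y. The heads enter with the rack's origin 16 mm to -x of the true middle (2.5 mm play each way); then the rack slides 16 mm to +x to the stop, origin on the true middle.
- heads (a point): Point 10 mm above the seat point: height of the screw heads' tops. The screws stand at y = +42 and -42 mm: shank 6 mm thick and 6 mm long, then a steel head 12 mm across, 4 mm high, bevelled rim. A plate that misses the heads stops here, 10 mm above the adapter; over them it goes down to the adapter.
- catch (a joint): Sprung brass pin, 12 mm thick with bevelled tip, on the adapter 56 mm to -x of the middle between the screws: metres pressed in. 0: up, 3 mm proud of the adapter; 0.003: pressed flush by the plate. It pushes up with 2 N (up) to 3.5 N (flush). With the plate down it reads about 0.003 until the rack is home, where it pops up into the catch hole and reads 0.
- tipbox: Bystander, to be left alone: pipette-tip box, coral base with clear lid, 85 x 120 x 65 mm. Origin: centre of its underside.
- jar_a: Bystander, to be left alone: red-capped sample jar, 60 mm across, 75 mm tall. Origin: centre of its underside.
- jar_b: Bystander, to be left alone: smaller red-capped jar, 48 mm across, 65 mm tall. Origin: centre of its underside.
- dishes: Bystander, to be left alone: stack of three clear dishes, 91 mm across, 44 mm tall. Origin: centre of its underside.
- tweezers: Bystander, to be left alone: steel tweezers lying flat, 140 mm long, 6 mm high. Origin: centre of its underside.
- tipbox_b: Bystander, to be left alone: turquoise pipette-tip box, 85 x 120 x 58 mm. Origin: centre of its underside.
- beaker: Bystander, to be left alone: glass beaker, 70 mm across, 90 mm tall. Origin: centre of its underside.
Things that resemble listed ones, but are neither listed nor needed, are in the scene too. Leave any brown, green or pink look-alike of the rack alone.

How it is judged:
On the way, in this order (a step that is already met when the one before it is completed fails the run):
1. the rack's plate lies down on the adapter with the screw heads through its round holes, the catch pressed in (z of rack in the frame of seat between -0.004 and 0.0016 m and y of rack in the frame of seat between -0.004 and 0.004 m and angle between the x axis of rack and the x axis of mixer, either way round below 0.06 rad and angle between rack's own z axis and vertical below 0.04 rad and x of rack in the frame of seat between -0.036 and 0.019 m and value of joint catch above 0.0018 m), for 0.1 s.
2. the rack is slid home and the catch has popped up into its hole (z of rack in the frame of seat between -0.004 and 0.0016 m and y of rack in the frame of seat between -0.004 and 0.004 m and angle between the x axis of rack and the x axis of mixer, either way round below 0.06 rad and angle between rack's own z axis and vertical below 0.04 rad and x of rack in the frame of seat between -0.018 and 0.018 m and value of joint catch below 0.001 m), for 0.2 s.
At the end, for the whole second after the job is handed in: The rack lies flat on the adapter (underside 4 mm below to 1.6 mm above the seat point, tilt under 0.04 rad, within 4 mm in y and 18 mm in x, turned under 0.06 rad), slid home so that the catch is up in its hole (under 1 mm pressed), at rest and released (all of step 2 and linear speed of rack below 0.02 m/s); the robot touches nothing.
It fails at once if the rack is pressed or shoved against the mixer with more than 20 N (contact force between rack and mixer above 20 N).
It fails at once if the robot itself presses on the mixer with more than 15 N (contact force between any of the fingers, the arm and mixer above 15 N).
It fails at once if another thing on the bench is moved by more than 20 mm (distance of any of tipbox, jar_a, jar_b, dishes, tweezers, tipbox_b, beaker from where it was at the start of the episode above 0.02 m).
It also fails if it takes over 64 s, if anything falls off the work surface, if the arm or the gripper's body presses on something with over 40 N, if the wrist force passes 120 N, or if a joint passes its speed limit or range.

### The arm

A 6-joint arm with a two-finger parallel gripper is mounted at the origin on the work surface. World frame = base frame: x ahead of the robot, y to its left, z up, the work surface at z = 0. Lengths are in m, angles in rad, forces in N, time in s.
With the tool pointing down it reaches from about 0.3 to 0.775 m from the base axis. Payload 14.6 kg.
Tool frame: the origin (TCP) lies midway between the tips of the shut fingers; the grasp point (between the pads) lies 19 mm behind it (ctrl.grip_depth is the distance from the TCP to the grasp point, in m); z points along the fingers, x is the direction in which the jaws open and shut, and the axes are right-handed (so a half turn about z gives the same grasp; the last joint's range is limited). The gripper opens to 94 mm and grips with 3 to 60 N. Pads are 16 mm wide; open, the fingers measure 119 mm over their backs; the gripper's body (75 mm by 177 mm) begins 78 mm behind the grasp point.
Start: joints at [1.265, 0.3, 1.521, -0, 1.321, -0.067], TCP at [0.13, 0.534, 0.179] pointing down, gripper open.
Joint ranges: [-3.03, 3.03], [-0.79, 2.21], [0.23, 2.52], [-1.04, 4.18], [0, 3.07], [-2.55, 2.55]. Speed limits (rad/s): [2.22, 2.22, 2.57, 3.14, 3.14, 3.14].

### API

Orientations are given as [roll, pitch, yaw] about the fixed x, y, z axes, in that order (R = Rz(yaw) Ry(pitch) Rx(roll)).
In Python, from station import ctrl gives the robot as it stands.
- The arm moves only by the tool play_rows, never from a script. Its argument "steps" is a list that holds one entry, the list of rows, each a list of 7 numbers: the shift along the tool's x, y, z in cm, then the turn, a rotation vector about the tool's x, y, z in rad, then the opening, from 0 (shut) to 1 (fully open). In form: [[[x, y, z, ax, ay, az, hand], ...]]. A call has 1 to 20 rows; each row is the pose to reach, as a shift and turn from the pose measured when the call began, along the tool's axes at that moment; what a row does not reach only later rows make up. A row lasts 1/12 s, in which the tool goes at most 41.7 mm and 7.16 degrees, less where a joint would pass 70% of its speed; a pose out of reach is approached as far as the arm can. A call with a gripper value outside its range is refused whole. The fingers move at their own pace and stop on an object; "force" is the grip in N (left out, the last holds). Time passes only in rows, so rows that repeat a pose let the fingers close. It gives the time, the measured TCP pose, the force and the opening at its end, in the units of the state.
- ctrl.get_obs(): the state, without advancing time (a new reading comes with each control period).
- ctrl.camera(name): name is "scene" or "top"; returns a dict with "frame" (400x640x3 uint8, blue, green, red), "fovy" (degrees; the focal length in pixels is half the picture's height over the tangent of half this angle, whatever the lens; pixels are square), "cx", "cy" (the principal point, pixels), "world_to_cam" (4x4, takes a point from world to camera coordinates). Camera axes: x right, y up, looking along -z (the intrinsics and any distortion apply to the point x, -y, -z); pixel columns grow to the right and rows downward; lengths in m; the calibration is good to about 2 mm. A picture is of the moment at which its call begins. There is no depth.
- ctrl.hand_in(): hands the job in, once; it reports no verdict.
The state is a dict: "time_s": time; "qpos": joint angles; "joint_vel": joint speeds; "tau": joint torques, N m; "ee_pos": TCP position; "eef_rot": TCP orientation; "force": force on the tool from outside, world axes, zero at the start; "moment": the same for the moment, N m; "grip_width": finger opening in m.
Only numpy, scipy, OpenCV 4.12 (cv2) and the standard library are available. Lean on these libraries where they do the work, as an engineer would, in place of code of your own. Each camera call takes 0.05 s, during which the arm holds its last target. There are 200 camera calls.

## Working session

There is one attempt and no reset: what is moved stays moved. The work goes in short steps, Python scripts to look and compute and a tool call to move; the robot and the scene stay as the last step left them, time stands still between calls to the robot, and variables do not carry over. Pictures are saved under pics/ and viewed, about 8 in all and at most 12, crops included, and the job is handed in when it is done.

Besides the shell and the picture viewer there is one more tool, called after "Call:" as name([rows], argument=value, ...), one row to a line, values as JSON. play_rows: Moves the arm, as the interface text tells. Its arguments: {"type":"object","properties":{"steps":{"type":"array"},"force":{"type":"number"}},"required":["steps"]}

```bash
mkdir -p pics; ls; python3 - <<'E'
from station import ctrl
import cv2, pickle
d={}
for n in ("scene","top"):
    c=ctrl.camera(n); d[n]=c; cv2.imwrite(f"pics/{n}0.png",c["frame"]); print(n,c["fovy"],c["cx"],c["cy"],[k for k in c]); print(c["world_to_cam"].round(3).tolist())
pickle.dump(d,open("cams0.pkl","wb"))
print(ctrl.get_obs())
E
```

```text
pics
scene 50.987685450550046 309.44715838580595 205.83751075738323 ['frame', 'fovy', 'cx', 'cy', 'world_to_cam']
[[0.291, 0.957, 0.013, -0.153], [-0.8, 0.236, 0.551, 0.381], [0.524, -0.171, 0.834, -1.481], [0.0, 0.0, 0.0, 1.0]]
top 57.934934439303575 319.3996734401368 201.66964975255726 ['frame', 'fovy', 'cx', 'cy', 'world_to_cam']
[[-0.089, -0.996, 0.006, 0.048], [0.974, -0.086, 0.209, -0.553], [-0.208, 0.024, 0.978, -1.029], [0.0, 0.0, 0.0, 1.0]]
{'time_s': 0.1, 'qpos': array([ 1.26537466e+00,  3.00369196e-01,  1.52154152e+00,  2.11426863e-05,
        1.32067145e+00, -6.66517859e-02]), 'joint_vel': array([ 1.36316775e-03, -2.46143950e-03, -2.83527532e-03,  9.03074703e-05,
        1.46972951e-03,  1.04511035e-03]), 'tau': array([ 9.77279051e-04, -5.32637644e+01, -3.53288376e+01,  7.09423888e-02,
        2.34221370e-02, -4.67547648e-05]), 'ee_pos': array([0.1300245 , 0.5341389 , 0.17835897]), 'eef_rot': array([-3.14150632e+00,  9.85952002e-04,  1.33202124e+00]), 'force': array([ 0.1270908 , -0.28210563,  0.10334061]), 'moment': array([-0.01095262,  0.00521394, -0.0583925 ]), 'grip_width': 0.09391704472082046}
```

View pics/scene0.png

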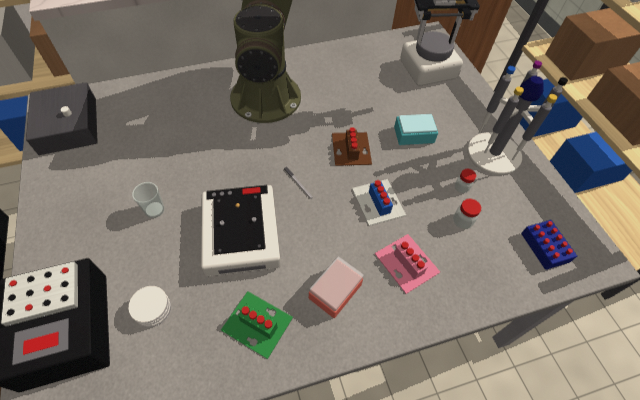

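View pics/top0.png

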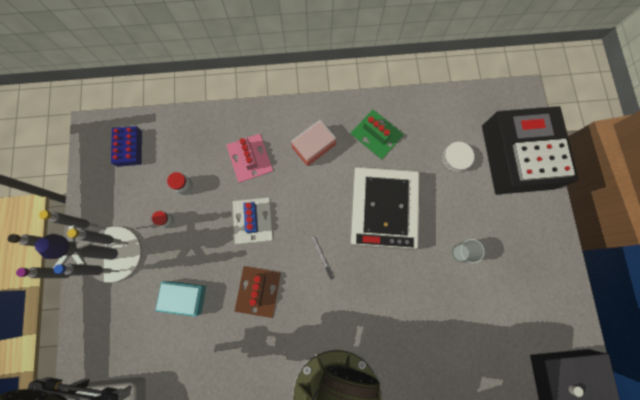

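Rack candidates in the top view: blue on an aluminium plate (252,220), pink (249,157), green (376,133), brown (258,291) and a dark-blue peg block without a plate (126,146). The one at (252,220) is the only blue rack with an aluminium plate, so it fits. I'll confirm it in enlarged crops.

```bash
python3 - <<'E'
import cv2, pickle, numpy as np
d=pickle.load(open("cams0.pkl","rb"))
def crop(n,x,y,w,h,s): return cv2.resize(d[n]["frame"][y:y+h,x:x+w],None,fx=s,fy=s,interpolation=cv2.INTER_CUBIC)
a=crop("top",222,190,60,60,6.5); b=crop("top",340,160,92,92,390/92)
c=crop("scene",345,170,65,35,6)
cv2.imwrite("pics/c1.png",np.hstack([cv2.resize(a,(390,390)),cv2.resize(b,(390,390))]))
c=crop("scene",345,170,65,60,6); e=crop("scene",195,178,90,100,3.6)
cv2.imwrite("pics/c2.png",np.hstack([c,e]))
print(c.shape,e.shape)
E
```

```text
(360, 390, 3) (360, 324, 3)
```

View pics/c1.png

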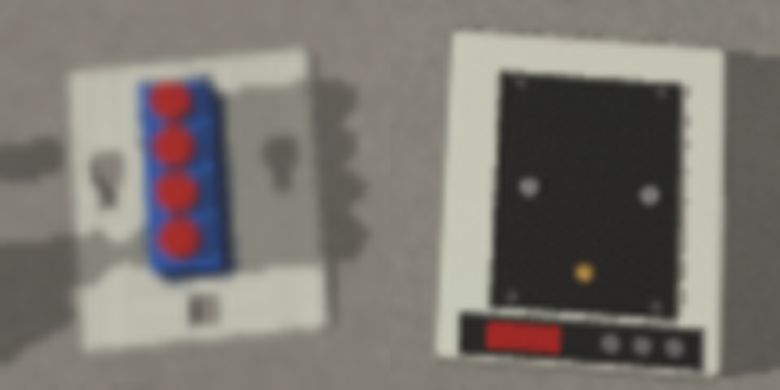

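View pics/c2.png

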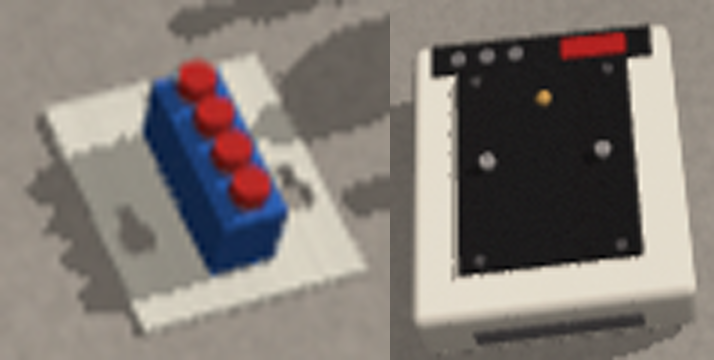

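The crop shows four red caps on a blue block on an aluminium plate, so this is the rack. Its catch hole is on the robot side (top (253,237)), so rack +x points away from the robot. The mixer's panel is also on the robot side, and its two screws and brass pin are visible. Next I fit the poses.

```bash
cat > fit.py <<'E'
import numpy as np, pickle
from scipy.optimize import least_squares
def proj(c,P):
    q=np.c_[P,np.ones(len(P))]@c["world_to_cam"].T
    f=200/np.tan(np.radians(c["fovy"])/2)
    return np.c_[c["cx"]+f*q[:,0]/-q[:,2], c["cy"]+f*q[:,1]/q[:,2]]
def uncrop(p,x0,y0,s): return (np.array(p,float)+.5)/s-.5+[x0,y0]
def place(p,L):
    c,s=np.cos(p[2]),np.sin(p[2]); L=np.asarray(L,float)/1000
    return np.c_[p[0]+c*L[:,0]-s*L[:,1], p[1]+s*L[:,0]+c*L[:,1], L[:,2]+(p[3] if len(p)>3 else 0)]
E
python3 - <<'E'
from fit import *
d=pickle.load(open("cams0.pkl","rb"))
C=[(66,58,4),(66,-58,4),(-70,-58,4),(-70,58,4)]
Rt=(C+[(-56,0,4)],uncrop([(68,72),(305,48),(328,325),(84,352),(204,310)],222,190,6.5))
Rs=(C,uncrop([(365,268),(142,332),(45,110),(257,55)],345,170,6))
H=[(105,100,66),(105,-100,66),(-135,-100,66),(-135,100,66)]
S=[(0,42,82),(0,-42,82),(-56,0,75),(85,65,72),(85,-65,72)]
Mt=uncrop([(63,33),(332,50),(325,373),(46,355),(139,187),(260,195),(194,272),(110,72),(293,85)],340,160,390/92)
Ms=uncrop([(305,290),(25,322),(22,50),(275,25),(212,149),(97,161),(154,97),(250,253),(68,277)],195,178,3.6)
def fr(p,w):
    r=[]
    for k,(L,u) in (("top",Rt),("scene",Rs)):
        if k in w: r.append(proj(d[k],place(p,L))-u)
    return np.vstack(r)
def fm(p,w):
    L=np.array(H+S,float); L[4:,0]+=p[3]*1000
    return np.vstack([proj(d[k],place(p[:3],L))-u for k,u in(("top",Mt),("scene",Ms)) if k in w])
for w in (["top"],["scene"],["top","scene"]):
    a=least_squares(lambda p:fr(p,w).ravel(),[.5,.15,0],loss="soft_l1"); b=least_squares(lambda p:fm(p,w).ravel(),[.5,-.2,0,0],loss="soft_l1")
    print(w,a.x.round(4),b.x.round(4))
print(fr(a.x,w).round(1).tolist());print(fm(b.x,w).round(1).tolist())
E
```

```text
['top'] [0.5289 0.2136 0.0183] [ 0.5364 -0.1981 -0.1638 -0.0134]
['scene'] [0.5254 0.2132 0.0058] [ 0.5347 -0.1999 -0.1568 -0.0116]
['top', 'scene'] [0.5275 0.2132 0.0115] [ 0.5354 -0.1991 -0.1586 -0.0123]
[[0.2, 0.4], [0.4, 0.5], [0.0, 0.6], [-0.0, 0.3], [0.0, 0.3], [0.7, 1.0], [0.6, 0.4], [-0.2, 0.3], [-0.1, 0.5]]
[[-0.1, -1.4], [1.9, -1.0], [2.7, 1.8], [-0.1, 1.3], [0.2, 0.0], [0.2, 0.1], [0.5, 0.1], [0.0, -0.2], [-0.1, -0.3], [1.0, 0.7], [-1.2, 1.2], [0.1, -1.0], [1.0, -1.4], [0.3, -0.1], [0.2, 0.1], [-0.1, -0.0], [1.3, 0.2], [0.4, -0.6]]
```

```bash
cat > go.py <<'E'
import sys, numpy as np
from scipy.spatial.transform import Rotation as R
from station import ctrl
def go(pos,yaw):
    o=ctrl.get_obs(); T=R.from_euler("xyz",o["eef_rot"]); G=R.from_euler("xyz",[np.pi,0,yaw])
    print("t",o["time_s"],"pos",o["ee_pos"].round(4),"rpy",o["eef_rot"].round(4),"F",o["force"].round(2),"M",o["moment"].round(3),"w",round(o["grip_width"],4))
    print("cm",(T.inv().apply(np.array(pos)-o["ee_pos"])*100).round(2),"rv",(T.inv()*G).as_rotvec().round(4))
if __name__=="__main__":
    a=list(map(float,sys.argv[1:])); go(a[:3],a[3])
E
python3 - <<'E'
from fit import *
from go import go
d=pickle.load(open("cams0.pkl","rb"))
p=np.array([.5275,.2132,.0115])
u=uncrop([(140,84),(212,78),(228,268),(152,276)],222,190,6.5); v=uncrop([(171,100),(174,147),(178,191),(180,238)],222,190,6.5)
f=lambda q:(proj(d["top"],place(p,[(q[0]+45,q[1]+17,48),(q[0]+45,q[1]-17,48),(q[0]-45,q[1]-17,48),(q[0]-45,q[1]+17,48)]))-u)
s=least_squares(lambda q:f(q).ravel(),[0,0]);print(s.x,f(s.x).round(1).tolist())
for w in v: print(least_squares(lambda q:(proj(d["top"],place(p,[(q[0],q[1],62)]))-w).ravel(),[0,0]).x.round(1))
go([.5275,.2132,.16],1.582)
E
```

```text
[ 2.41399545 -1.42944531] [[0.1, 0.1], [0.2, -0.1], [-0.3, 0.0], [-0.0, -0.1]]
[35.6 -0.5]
[13.5 -0.6]
[-7.1 -1.1]
[-28.8  -0.7]
t 0.1 pos [0.13   0.5341 0.1784] rpy [-3.1415e+00  1.0000e-03  1.3320e+00] F [ 0.13 -0.28  0.1 ] M [-0.011  0.005 -0.058] w 0.0939
cm [-21.78  46.21   1.85] rv [-2.0e-04  1.0e-03 -2.5e-01]
```

Call:
play_rows([
  [[-3, 6.5, 0, 0, 0, -0.04, 1], [-6, 12.7, 0.4, 0, 0, -0.08, 1], [-9, 19, 0.6, 0, 0, -0.12, 1], [-12, 25, 0.8, 0, 0, -0.16, 1], [-15, 31.5, 1.2, 0, 0, -0.2, 1], [-18, 38, 1.5, 0, 0, -0.23, 1], [-20, 43, 1.8, 0, 0, -0.25, 1], [-21.5, 46, 1.8, 0, 0, -0.25, 1], [-21.8, 46.5, 1.8, 0, 0, -0.25, 1], [-21.8, 46.5, 1.8, 0, 0, -0.25, 1], [-21.8, 46.5, 1.8, 0, 0, -0.25, 1], [-21.8, 46.5, 1.8, 0, 0, -0.25, 1], [-21.8, 46.5, 1.8, 0, 0, -0.25, 1], [-21.8, 46.5, 1.8, 0, 0, -0.25, 1], [-21.8, 46.5, 1.8, 0, 0, -0.25, 1], [-21.8, 46.5, 1.8, 0, 0, -0.25, 1]],
])

```text
time_s: 1.43
ee_pos: [0.5293, 0.2132, 0.1604]
eef_rot: [-3.141, 0.001, 1.583]
force: [-0.4, 0.1, 0.4]
grip_width: 0.0946
```

```bash
python3 go.py .530 .2125 .017 1.582
```

```text
t 1.4333 pos [0.5293 0.2132 0.1604] rpy [-3.1407e+00  9.0000e-04  1.5829e+00] F [-0.37  0.13  0.44] M [ 0.031 -0.025 -0.005] w 0.0946
cm [-0.06  0.08 14.34] rv [-0.0008  0.0009  0.0009]
```

Call:
play_rows([
  [[-0.06, 0.08, 3, 0, 0, 0, 1], [-0.06, 0.08, 6, 0, 0, 0, 1], [-0.06, 0.08, 9, 0, 0, 0, 1], [-0.06, 0.08, 11.5, 0, 0, 0, 1], [-0.06, 0.08, 13, 0, 0, 0, 1], [-0.06, 0.08, 14, 0, 0, 0, 1], [-0.06, 0.08, 14.3, 0, 0, 0, 1], [-0.06, 0.08, 14.3, 0, 0, 0, 1], [-0.06, 0.08, 14.3, 0, 0, 0, 0.6], [-0.06, 0.08, 14.3, 0, 0, 0, 0.4], [-0.06, 0.08, 14.3, 0, 0, 0, 0.2], [-0.06, 0.08, 14.3, 0, 0, 0, 0.2], [-0.06, 0.08, 14.3, 0, 0, 0, 0.2], [-0.06, 0.08, 14.3, 0, 0, 0, 0.2], [-0.06, 0.08, 14.3, 0, 0, 0, 0.2], [-0.06, 0.08, 14.3, 0, 0, 0, 0.2], [-0.06, 0.08, 14.3, 0, 0, 0, 0.2]],
], force=45)

```text
time_s: 2.85
ee_pos: [0.53, 0.2125, 0.0175]
eef_rot: [-3.141, 0.001, 1.583]
force: [0.0, 0.5, 0.4]
grip_width: 0.0372
```

```bash
python3 go.py .530 .2125 .16 1.582
```

```text
t 2.85 pos [0.53   0.2125 0.0175] rpy [-3.1407e+00  9.0000e-04  1.5829e+00] F [0.04 0.49 0.38] M [0.046 0.021 0.024] w 0.0372
cm [-1.000e-02 -1.000e-02 -1.425e+01] rv [-0.0008  0.0009  0.0009]
```

Call:
play_rows([
  [[0, 0, 0, 0, 0, 0, 0.1], [0, 0, 0, 0, 0, 0, 0.1], [0, 0, 0, 0, 0, 0, 0.1], [0, 0, 0, 0, 0, 0, 0.1], [0, 0, -0.3, 0, 0, 0, 0.1], [0, 0, -1, 0, 0, 0, 0.1], [0, 0, -2.5, 0, 0, 0, 0.1], [0, 0, -5, 0, 0, 0, 0.1], [0, 0, -8, 0, 0, 0, 0.1], [0, 0, -11, 0, 0, 0, 0.1], [0, 0, -13.5, 0, 0, 0, 0.1], [0, 0, -14.2, 0, 0, 0, 0.1], [0, 0, -14.2, 0, 0, 0, 0.1], [0, 0, -14.2, 0, 0, 0, 0.1], [0, 0, -14.2, 0, 0, 0, 0.1]],
])

```text
time_s: 4.1
ee_pos: [0.5293, 0.2123, 0.1574]
eef_rot: [-3.138, 0.002, 1.583]
force: [0.5, -0.2, -5.3]
grip_width: 0.0331
```

```bash
python3 go.py .496 -.193 .16 1.412
```

```text
t 4.1 pos [0.5293 0.2123 0.1574] rpy [-3.1377e+00  1.9000e-03  1.5828e+00] F [ 0.48 -0.21 -5.29] M [ 0.028 -0.011  0.006] w 0.0331
cm [-40.49  -3.82  -0.17] rv [-0.0038  0.0022  0.1708]
```

```bash
python3 go.py .510 -.195 .14 1.411
```

```text
t 4.1 pos [0.5293 0.2123 0.1574] rpy [-3.1377e+00  1.9000e-03  1.5828e+00] F [ 0.48 -0.21 -5.29] M [ 0.028 -0.011  0.006] w 0.0331
cm [-40.7   -2.41   1.82] rv [-0.0038  0.0022  0.1718]
```

Call:
play_rows([
  [[-2, 0, 0, 0, 0, 0, 0.1], [-5, -0.3, 0, 0, 0, 0.02, 0.1], [-9, -0.5, 0, 0, 0, 0.04, 0.1], [-13, -0.8, 0, 0, 0, 0.06, 0.1], [-17, -1, 0, 0, 0, 0.08, 0.1], [-21, -1.2, 0, 0, 0, 0.1, 0.1], [-25, -1.5, 0, 0, 0, 0.12, 0.1], [-29, -1.8, 0, -0.002, 0.001, 0.14, 0.1], [-33, -2, 0.3, -0.002, 0.001, 0.15, 0.1], [-36, -2.2, 0.8, -0.003, 0.002, 0.16, 0.1], [-38.5, -2.4, 1.2, -0.004, 0.002, 0.17, 0.1], [-40, -2.4, 1.6, -0.004, 0.002, 0.172, 0.1], [-40.7, -2.4, 1.8, -0.004, 0.002, 0.172, 0.1], [-40.7, -2.4, 1.8, -0.004, 0.002, 0.172, 0.1], [-40.7, -2.4, 1.8, -0.004, 0.002, 0.172, 0.1], [-40.7, -2.4, 1.8, -0.004, 0.002, 0.172, 0.1], [-40.7, -2.4, 1.8, -0.004, 0.002, 0.172, 0.1], [-40.7, -2.4, 1.8, -0.004, 0.002, 0.172, 0.1]],
])

```text
time_s: 5.6
ee_pos: [0.5103, -0.1942, 0.1404]
eef_rot: [3.141, 0.0, 1.412]
force: [0.1, -0.0, -5.5]
grip_width: 0.0328
```

```bash
python3 - <<'E'
from fit import *
from go import go
import cv2
go([.51,-.195,.12],1.411)
d={n:ctrl.camera(n) for n in("top","scene")} if 0 else {}
from station import ctrl
for n in("top","scene"): d[n]=ctrl.camera(n)
pickle.dump(d,open("cams1.pkl","wb"))
P=np.array([[.51,-.195,.13]])
u={n:proj(d[n],P)[0] for n in d}; print(u)
o=[]
for n in d:
    x,y=(u[n]-[32,32]).astype(int); x+= 0; print(n,x,y)
    o.append(cv2.resize(d[n]["frame"][y:y+65,x:x+65],(390,390),interpolation=cv2.INTER_CUBIC))
cv2.imwrite("pics/c3.png",np.hstack(o))
E
```

```text
t 5.6 pos [ 0.5103 -0.1942  0.1404] rpy [3.1411e+00 2.0000e-04 1.4120e+00] F [ 0.11 -0.04 -5.53] M [-0.012 -0.021 -0.007] w 0.0328
cm [-0.09 -0.02  2.04] rv [0.0005 0.0002 0.001 ]
{'top': array([389.99402723, 205.98345153]), 'scene': array([235.19650305, 206.41899437])}
top 357 173
scene 203 174
```

View pics/c3.png

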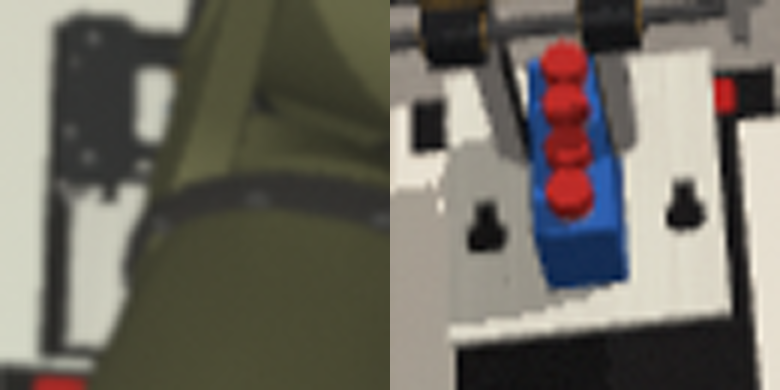

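```bash
python3 - <<'E'
from fit import *
d=pickle.load(open("cams1.pkl","rb"))["scene"]
u=uncrop([(342,315),(58,335),(328,48),(295,210),(97,235)],203,174,6)
L=[(66,58,4),(66,-58,4),(-70,58,4),(16,42,4),(16,-42,4)]
f=lambda p:proj(d,place([*p[:3],.1229],L))-u
s=least_squares(lambda p:f(p).ravel(),[.51,-.195,-.16],loss="soft_l1");print(s.x.round(4),f(s.x).round(1).tolist())
s=least_squares(lambda p:(proj(d,place(p,L))-u).ravel(),[.51,-.195,-.16,.123],loss="soft_l1");print(s.x.round(4))
m=np.array([.5232,-.1981]); 
c,sn=np.cos(-.158),np.sin(-.158); R=np.array([[c,sn],[-sn,c]]); print(R@(s.x[:2]-m), R@(np.array([.5103,-.1942])-s.x[:2]))
E
```

```text
[ 0.5053 -0.1937 -0.1837] [[-0.3, -0.6], [0.0, 0.2], [-0.3, 0.3], [0.4, 0.7], [0.2, -0.6]]
[ 0.5094 -0.1938 -0.1833  0.1292]
[-0.01426287  0.00210122] [ 0.00090991 -0.00027953]
```

```bash
python3 go.py .5117 -.1952 .103 1.411; python3 go.py .5117 -.1952 .098 1.411
```

```text
t 5.7 pos [ 0.5103 -0.1945  0.1404] rpy [3.1411e+00 3.0000e-04 1.4116e+00] F [-0.82 -0.06 -4.27] M [ 0.027  0.022 -0.03 ] w 0.0328
cm [-0.05  0.15  3.74] rv [0.0005 0.0003 0.0006]
t 5.7 pos [ 0.5103 -0.1945  0.1404] rpy [3.1411e+00 3.0000e-04 1.4116e+00] F [-0.82 -0.06 -4.27] M [ 0.027  0.022 -0.03 ] w 0.0328
cm [-0.05  0.15  4.24] rv [0.0005 0.0003 0.0006]
```

Call:
play_rows([
  [[-0.05, 0.15, 1, 0, 0, 0, 0.1], [-0.05, 0.15, 2, 0, 0, 0, 0.1], [-0.05, 0.15, 3, 0, 0, 0, 0.1], [-0.05, 0.15, 3.5, 0, 0, 0, 0.1], [-0.05, 0.15, 3.75, 0, 0, 0, 0.1], [-0.05, 0.15, 3.85, 0, 0, 0, 0.1], [-0.05, 0.15, 3.95, 0, 0, 0, 0.1], [-0.05, 0.15, 4.05, 0, 0, 0, 0.1], [-0.05, 0.15, 4.1, 0, 0, 0, 0.1], [-0.05, 0.15, 4.15, 0, 0, 0, 0.1], [-0.05, 0.15, 4.2, 0, 0, 0, 0.1], [-0.05, 0.15, 4.2, 0, 0, 0, 0.1], [-0.05, 0.15, 4.2, 0, 0, 0, 0.1]],
])

```text
time_s: 6.78
ee_pos: [0.5117, -0.1952, 0.0985]
eef_rot: [3.141, 0.0, 1.412]
force: [-1.0, -0.2, -4.1]
grip_width: 0.033
```

```bash
python3 go.py .5117 -.1952 .096 1.411
```

```text
t 6.7833 pos [ 0.5117 -0.1952  0.0985] rpy [3.1410e+00 4.0000e-04 1.4116e+00] F [-1.03 -0.22 -4.1 ] M [0.041 0.015 0.017] w 0.033
cm [ 0.   -0.    0.25] rv [0.0006 0.0004 0.0006]
```

Call:
play_rows([
  [[0, 0, 0.05, 0, 0, 0, 0.1], [0, 0, 0.1, 0, 0, 0, 0.1], [0, 0, 0.15, 0, 0, 0, 0.1], [0, 0, 0.15, 0, 0, 0, 0.1]],
])

```text
time_s: 7.12
ee_pos: [0.5117, -0.1952, 0.0968]
eef_rot: [3.141, 0.0, 1.412]
force: [0.3, -0.4, -5.1]
grip_width: 0.0331
```

Call:
play_rows([
  [[0, 0, 0.05, 0, 0, 0, 0.1], [0, 0, 0.1, 0, 0, 0, 0.1], [0, 0, 0.1, 0, 0, 0, 0.1]],
])

```text
time_s: 7.37
ee_pos: [0.5116, -0.1952, 0.0957]
eef_rot: [3.141, 0.0, 1.412]
force: [0.5, 0.6, -4.7]
grip_width: 0.0325
```

```bash
python3 go.py .5117 -.1952 .0925 1.411
```

```text
t 7.3667 pos [ 0.5116 -0.1952  0.0957] rpy [3.1413e+00 2.0000e-04 1.4116e+00] F [ 0.54  0.6  -4.67] M [ 0.032 -0.058 -0.031] w 0.0325
cm [-0.    0.01  0.32] rv [0.0003 0.0002 0.0006]
```

Call:
play_rows([
  [[0, 0, 0.1, 0, 0, 0, 0.1], [0, 0, 0.2, 0, 0, 0, 0.1], [0, 0, 0.3, 0, 0, 0, 0.1], [0, 0, 0.3, 0, 0, 0, 0.1]],
])

```text
time_s: 7.7
ee_pos: [0.5115, -0.1951, 0.0925]
eef_rot: [-3.142, 0.0, 1.412]
force: [-0.2, 0.0, -4.7]
grip_width: 0.0327
```

Call:
play_rows([
  [[0, 0, 0.05, 0, 0, 0, 0.1], [0, 0, 0.1, 0, 0, 0, 0.1], [0, 0, 0.15, 0, 0, 0, 0.1], [0, 0, 0.15, 0, 0, 0, 0.1], [0, 0, 0.15, 0, 0, 0, 0.1]],
])

```text
time_s: 8.12
ee_pos: [0.5117, -0.1952, 0.0911]
eef_rot: [3.141, 0.0, 1.412]
force: [1.6, -0.6, -3.1]
grip_width: 0.0328
```

```bash
python3 go.py .5117 -.1952 .0895 1.411
```

```text
t 8.1167 pos [ 0.5117 -0.1952  0.0911] rpy [3.1412e+00 2.0000e-04 1.4116e+00] F [ 1.59 -0.62 -3.09] M [ 0.05  -0.172  0.014] w 0.0328
cm [-0.    0.    0.16] rv [0.0004 0.0002 0.0006]
```

Call:
play_rows([
  [[0, 0, 0.05, 0, 0, 0, 0.1], [0, 0, 0.1, 0, 0, 0, 0.1], [0, 0, 0.15, 0, 0, 0, 0.1], [0, 0, 0.15, 0, 0, 0, 0.1], [0, 0, 0.15, 0, 0, 0, 0.1]],
])

```text
time_s: 8.53
ee_pos: [0.5117, -0.1952, 0.0897]
eef_rot: [3.141, 0.0, 1.412]
force: [0.1, 0.3, -1.5]
grip_width: 0.0331
```

Call:
play_rows([
  [[0, 0, 0.03, 0, 0, 0, 0.1], [0, 0, 0.05, 0, 0, 0, 0.1], [0, 0, 0.05, 0, 0, 0, 0.1]],
])

```text
time_s: 8.78
ee_pos: [0.5117, -0.1952, 0.0893]
eef_rot: [3.141, 0.0, 1.412]
force: [-0.6, 0.6, -0.8]
grip_width: 0.0332
```

Call:
play_rows([
  [[0, 0, 0.03, 0, 0, 0, 0.1], [0, 0, 0.05, 0, 0, 0, 0.1], [0, 0, 0.05, 0, 0, 0, 0.1], [0, 0, 0.05, 0, 0, 0, 0.1]],
])

```text
time_s: 9.12
ee_pos: [0.5117, -0.1952, 0.0888]
eef_rot: [3.141, 0.0, 1.412]
force: [-1.2, 0.0, -0.1]
grip_width: 0.0329
```

Call:
play_rows([
  [[0, 0.1, 0, 0, 0, 0, 0.1], [0, 0.2, 0, 0, 0, 0, 0.1], [0, 0.3, 0, 0, 0, 0, 0.1], [0, 0.4, 0, 0, 0, 0, 0.1], [0, 0.4, 0, 0, 0, 0, 0.1]],
])

```text
time_s: 9.53
ee_pos: [0.5157, -0.1959, 0.0888]
eef_rot: [3.141, 0.0, 1.412]
force: [-3.4, 1.2, 1.1]
grip_width: 0.0331
```

Call:
play_rows([
  [[0, 0.1, 0, 0, 0, 0, 0.1], [0, 0.2, 0, 0, 0, 0, 0.1], [0, 0.3, 0, 0, 0, 0, 0.1], [0, 0.3, 0, 0, 0, 0, 0.1]],
])

```text
time_s: 9.87
ee_pos: [0.5189, -0.1964, 0.0888]
eef_rot: [3.141, 0.0, 1.412]
force: [-3.1, 0.4, 0.3]
grip_width: 0.033
```

Call:
play_rows([
  [[0, 0.1, 0, 0, 0, 0, 0.1], [0, 0.2, 0, 0, 0, 0, 0.1], [0, 0.3, 0, 0, 0, 0, 0.1], [0, 0.3, 0, 0, 0, 0, 0.1]],
])

```text
time_s: 10.2
ee_pos: [0.5224, -0.197, 0.0888]
eef_rot: [3.14, 0.0, 1.412]
force: [1.2, -1.9, -1.8]
grip_width: 0.0332
```

Call:
play_rows([
  [[0, 0.1, 0, 0, 0, 0, 0.1], [0, 0.2, 0, 0, 0, 0, 0.1], [0, 0.2, 0, 0, 0, 0, 0.1]],
])

```text
time_s: 10.45
ee_pos: [0.5243, -0.1972, 0.0886]
eef_rot: [3.141, 0.0, 1.412]
force: [-2.0, 0.2, -0.2]
grip_width: 0.0331
```

Call:
play_rows([
  [[0, 0.05, 0, 0, 0, 0, 0.1], [0, 0.1, 0, 0, 0, 0, 0.1], [0, 0.1, 0, 0, 0, 0, 0.1]],
])

```text
time_s: 10.7
ee_pos: [0.5253, -0.1974, 0.0886]
eef_rot: [3.141, 0.0, 1.412]
force: [-1.9, 2.0, 0.0]
grip_width: 0.0327
```

Call:
play_rows([
  [[0, 0.05, 0, 0, 0, 0, 0.1], [0, 0.1, 0, 0, 0, 0, 0.1], [0, 0.1, 0, 0, 0, 0, 0.1]],
])

```text
time_s: 10.95
ee_pos: [0.5262, -0.1975, 0.0885]
eef_rot: [3.141, 0.0, 1.412]
force: [-3.8, 0.7, -0.1]
grip_width: 0.0331
```

Call:
play_rows([
  [[0, 0.05, 0, 0, 0, 0, 0.1], [0, 0.1, 0, 0, 0, 0, 0.1], [0, 0.1, 0, 0, 0, 0, 0.1]],
])

```text
time_s: 11.2
ee_pos: [0.5267, -0.1976, 0.0884]
eef_rot: [-3.141, 0.0, 1.412]
force: [-6.4, -0.1, 1.5]
grip_width: 0.0327
```

Call:
play_rows([
  [[0, 0.04, -0.03, 0, 0, 0, 0.1], [0, 0.08, -0.03, 0, 0, 0, 0.1], [0, 0.08, -0.03, 0, 0, 0, 0.1], [0, 0.08, -0.03, 0, 0, 0, 0.1]],
])

```text
time_s: 11.53
ee_pos: [0.5268, -0.1976, 0.0884]
eef_rot: [-3.139, -0.0, 1.412]
force: [-8.1, 1.2, 0.7]
grip_width: 0.0329
```

```bash
python3 go.py .5267 -.1977 .0885 1.4116
```

```text
t 11.5333 pos [ 0.5268 -0.1976  0.0884] rpy [-3.1388 -0.      1.4117] F [-8.1   1.22  0.71] M [ 0.164  1.483 -0.027] w 0.0329
cm [-0.01 -0.01 -0.01] rv [-0.0028 -0.      0.0001]
```

Call:
play_rows([
  [[0, 0, 0, 0.003, 0, 0, 0.1], [0, 0, 0, 0.003, 0, 0, 0.1], [0, 0, 0, 0.003, 0, 0, 0.3], [0, 0, 0, 0.003, 0, 0, 0.5], [0, 0, 0, 0.003, 0, 0, 0.7], [0, 0, 0, 0.003, 0, 0, 0.9], [0, 0, 0, 0.003, 0, 0, 0.9], [0, 0, 0, 0.003, 0, 0, 0.9], [0, 0, 0, 0.003, 0, 0, 0.9], [0, 0, 0, 0.003, 0, 0, 0.9]],
])

```text
time_s: 12.37
ee_pos: [0.5269, -0.1976, 0.0885]
eef_rot: [-3.136, 0.0, 1.412]
force: [-0.6, -0.5, -0.5]
grip_width: 0.0758
```

Call:
play_rows([
  [[0, 0, 0, 0, 0, 0, 0.9], [0, 0, 0, 0, 0, 0, 0.9], [0, 0, -1, 0, 0, 0, 0.9], [0, 0, -3, 0, 0, 0, 0.9], [0, 0, -6, 0, 0, 0, 0.9], [0, 0, -9, 0, 0, 0, 0.9], [0, 0, -11, 0, 0, 0, 0.9], [3, 0, -11, 0, 0, 0, 0.9], [7, 0, -11, 0, 0, 0, 0.9], [11, 0, -11, 0, 0, 0, 0.9], [15, 0, -11, 0, 0, 0, 0.9], [19, 0, -11, 0, 0, 0, 0.9], [23, 0, -11, 0, 0, 0, 0.9], [27, 0, -11, 0, 0, 0, 0.9], [31, 0, -11, 0, 0, 0, 0.9], [35, 0, -11, 0, 0, 0, 0.9], [35, 0, -11, 0, 0, 0, 0.9], [35, 0, -11, 0, 0, 0, 0.9]],
])

```text
time_s: 13.87
ee_pos: [0.5828, 0.1495, 0.1988]
eef_rot: [-3.136, 0.0, 1.415]
force: [-1.0, -0.5, 0.6]
grip_width: 0.0846
```

```bash
python3 - <<'E'
from fit import *
from station import ctrl
import cv2
d={n:ctrl.camera(n) for n in("top","scene")}
pickle.dump(d,open("cams2.pkl","wb"))
o=[]
for n in d:
    x,y=(proj(d[n],np.array([[.52,-.197,.08]]))[0]-[32,32]).astype(int); print(n,x,y)
    o.append(cv2.resize(d[n]["frame"][y:y+65,x:x+65],(390,390),interpolation=cv2.INTER_CUBIC))
cv2.imwrite("pics/c4.png",np.hstack(o))
E
```

```text
top 354 173
scene 205 188
```

View pics/c4.png

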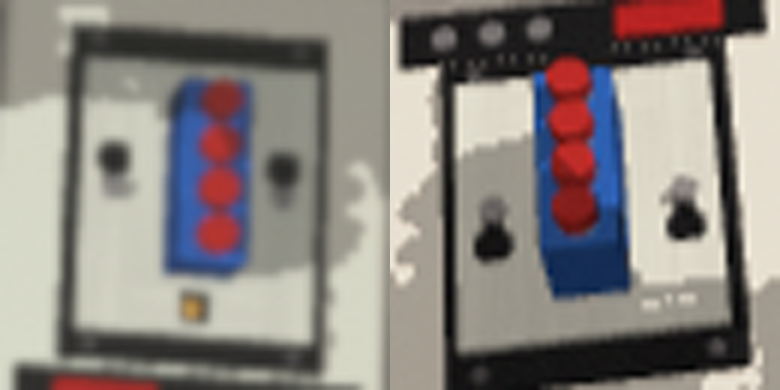

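The top crop shows the brass pin centred in the catch hole at (194,306), with the screw heads at the closed ends of the slots at (118,183) and (284,190). The round holes are empty ahead of them, and the arm is clear.

```bash
python3 -c "
from station import ctrl
print(ctrl.hand_in())"
```

```text
the job is handed in; nothing more can be done
None
```

The blue rack is mounted on the mixer and released. I handed the job in at about 14 s of the 64 s limit, and the hand-in gave no verdict.

- **Mounting:** I gripped the rack across its block and lowered it over the screws about 12 mm nearer the panel than mid-range. It passed the head height without resistance, and I felt the catch spring before the plate came down on the adapter. I then slid it about 15 mm away from the panel to a firm stop, with the tool reading about 8 N at most.
- **Last checks:** The final picture shows the screw heads at the closed slot ends and the brass pin centred in its hole. The plate looks parallel to the adapter, and I saw no sign that any bystander was moved.
- **Uncertain points:**
  - The catch's own reading was not available, so "popped up" comes from the picture only. The vertical force at the stop didn't clearly show it.
  - One camera estimate of the rack's yaw in the gripper differed from the gripper's yaw by about 0.02 rad. I took it as reading noise and trusted the gripper.

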